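# Fetch the slide box from behind the reagent bottles

### The arm

A 6-joint arm with a two-finger parallel gripper is mounted at the origin on the work surface. World frame = base frame: x ahead of the robot, y to its left, z up, the work surface at z = 0. Lengths are in m, angles in rad, forces in N, time in s.
With the tool pointing down it reaches from about 0.275 to 0.825 m from the base axis. Payload 4.9 kg.
Tool frame: the origin (TCP) lies midway between the tips of the shut fingers; the grasp point (between the pads) lies 19 mm behind it (grip_point_offset is the distance from the TCP to the grasp point, in m); z points along the fingers, x is the direction in which the jaws open and shut, and the axes are right-handed (so a half turn about z gives the same grasp; the last joint's range is limited). The gripper opens to 85 mm and grips with 20 to 120 N. Pads are 22 mm wide; open, the fingers measure 114 mm over their backs; the gripper's body (76 mm by 85 mm) begins 54 mm behind the grasp point. The pads swing forward as they close: fully open they stand 13 mm farther back than shut.
Start: joints at [1.108, 0.326, -0.193, 1.052, 0, 1.437], TCP at [0.178, 0.521, 0.231] pointing down, gripper open.
Joint ranges: [-2.65, 2.65], [-0.97, 1.79], [-1.3, 1.35], [-1.93, 2.1], [-1.47, 1.37], [-3.14, 3.14]. Speed limits (rad/s): [2.57, 2.57, 3.14, 3.14, 3.14, 3.14].

### API

Orientations are given as a rotation vector (axis times angle).
In Python, from cell import * gives the robot as it stands. Calls block until the motion is done:
- movep(position, orientation): joint-space move of the TCP to a pose.
- move_l(position, velocity=0.15, rot=None, until_force=None): straight line of the TCP; rot=None keeps the orientation; velocity is the mean speed in m/s. With until_force (N) it stops when the force on the tool has changed by that much, and returns True; else False.
- set_joints(angles): joint-space move.
- let_go() and grab(newtons=None): open the fingers fully, or close them until they stop; newtons is the grip in N (None keeps the last).
- sleep(seconds).
- ik(position, orientation): joint angles nearest the present ones, or None.
- get_state(): the state.
- grab_frame(name): name is "side" or "top" or "wrist"; returns a dict with "img" (480x640x3 uint8, red, green, blue), "fx", "fy", "cx", "cy" (pixels), "cam_to_world" (4x4, takes a point from camera to world coordinates); the wrist camera has in their place "T_tool_cam" (4x4, takes a point from camera to tool coordinates, whose origin is the TCP and whose axes are the tool frame's). Camera axes: x right, y down, z forward; pixel columns grow to the right and rows downward; lengths in m; the calibration is good to about 2 mm. A picture is of the moment at which its call begins: read the wrist's pose just before it. There is no depth.
A pose or a line that the arm cannot do raises MotionError and nothing moves.
- sign_off(): hands the job in, once; it reports no verdict.
Trained networks look in the newest picture that a camera, given by its name, has taken for a name from the list of things; names that differ only in an ending like _2 or _b are one class to them, and where a whole thing is asked for, a point or a joint stands for the part that bears it (a point fixed in the world has none). Each returns a list of dicts, best first, with "score" (0 to 1); they miss things now and then, are a little off and sometimes report something else, mostly with a low value. They report only what shows in the picture. A call takes as long as a camera call. They do not tell look-alikes from the thing itself.
- spot_in(camera, name): "centre" ([column, row] in pixels, amid what is visible of it).
- silhouettes(camera, name): "mask" (480x640 bool, what is visible of it) and "centre" ([column, row] in pixels, amid what is visible of it).
- tip_of(camera, name): "centre" ([column, row] in pixels: a listed point, or the origin of a listed thing).
The state is a dict: "clock": time; "q": joint angles; "joint_velocities": joint speeds; "tau": joint torques, N m; "position": TCP position; "eef_rot": TCP orientation; "contact_force": force on the tool from outside, world axes, zero at the start; "wrist_torque": the same for the moment, N m; "finger_gap": opening from 0.0 (shut) to 1.0 (fully open).
Only numpy, scipy, OpenCV 4.12 (cv2) and the standard library are available. Lean on these libraries where they do the work, as an engineer would, in place of code of your own. Each camera call takes 0.05 s, during which the arm holds its last target.

### The job

Fetch the grey slide box that lies in the blue bench caddy behind the two tall reagent bottles: first stand both bottles in the steel side tray without shifting the slide box, then lay the box flat on the cork mat, centred and lengthwise along it. Only then put each bottle back in the caddy on the very spot where it stood at the start. Keep the bottles upright all the time, and leave the beaker and the low white jar in the caddy where they are.

Things in the scene. Friction and masses are not known exactly. Their poses are not given: they have to be found in the camera images.
- round_bottle_mid (a point): Tall round amber glass reagent bottle with black screw cap, 90 mm high, 140 g: body 46 mm in diameter up to 62 mm above its foot, then a shoulder and a cap 28 mm wide. The point is on its axis half-way up (45 mm above its foot); z is up along the axis. It starts in the front row of the caddy, 44 mm left or right of the middle (give or take 4 mm), about 45 mm before the caddy's centre. Left or right changes from start to start.
- square_bottle_mid (a point): Tall square white plastic reagent bottle with grey screw cap, 90 mm high, 120 g: body 44 x 44 mm up to 64 mm above its foot, then a shoulder and a cap 28 mm wide. The point is on its axis half-way up (45 mm above its foot); x and y are square to its side faces, z up. It starts in the other place of the front row of the caddy, beside the round bottle (bottle centres about 88 mm apart), its sides roughly parallel to the caddy's.
- slide_box_mid (a point): Closed grey plastic microscope-slide box, one rigid piece, 40 x 100 x 34 mm (x, y, z), 120 g, dark seam round it, steel catch, small pale label on top towards one end. The point is its centre (17 mm above its underside); y runs along its length, z up. It starts flat in the caddy's back row, about 12 mm beyond the caddy's centre, its length along the caddy's y; only 8 to 20 mm lie between it and the bottles, about 40 mm between it and the caddy's back wall.
- caddy: Blue painted steel bench caddy, fixed: 160 x 280 mm (x, y), floor 4 mm thick, walls 4 mm thick and 25 mm high at the back (+x) and both sides (y), open at the front (-x, towards the robot). Origin: centre of its underside, on the bench; things in it stand on its floor, 4 mm above the bench. Turned a little from start to start.
- side_tray: Shallow empty stainless steel tray, fixed, the side area for the bottles: 120 x 210 mm (x, y), floor 3 mm thick, rim 3 mm thick and 12 mm high above the bench. Origin: centre of its underside, on the bench. Both bottles fit side by side along its y, 100 mm apart.
- mat: Flat cork mat, fixed, place for the slide box: 75 x 135 x 3 mm (x, y, z). Origin: centre of its underside, on the bench; its top is 3 mm above the bench; y runs along its length.
- beaker_mid (a point): Small empty glass beaker, 44 mm in diameter, 52 mm high, 80 g, standing loose in the caddy's back row near one end of the slide box (gap about 30 mm). Not to be disturbed. The point is on its axis, 26 mm above its foot.
- jar_mid (a point): Low white jar with lid, 45 mm in diameter, 40 mm high, 90 g, standing loose in the caddy's back row near the other end of the slide box (gap about 30 mm). Not to be disturbed. The point is its centre, 20 mm above its foot.
Mind the look-alikes: they are no part of the job. Leave any purple or yellow look-alike of the part that bears round_bottle_mid alone.

How it is judged:
By the outcome, as a careful person would: the job done as asked, in the order asked, and still so for the second after the job is handed in, with the robot touching nothing.
It also fails if it takes over 128 s, if anything falls off the work surface, if the arm or the gripper's body presses on something with over 40 N, if the wrist force passes 120 N, or if a joint passes its speed limit or range.

## Working session

There is one attempt and no reset: what is moved stays moved. The work goes in short steps, each a Python script; the robot and the scene stay as the last script left them, time stands still between calls to the robot, and variables do not carry over. Pictures are saved under pics/ and viewed, and the job is handed in when it is done.

```bash
mkdir -p pics; ls
python3 - <<'E'
from cell import *
import cv2
for n in("side","top","wrist"):
    f=grab_frame(n); cv2.imwrite(f"pics/{n}0.png",f["img"][:,:,::-1])
    print(n,f["fx"],f["fy"],f["cx"],f["cy"]); print(f.get("cam_to_world",f.get("T_tool_cam")).round(4) if hasattr(f.get("cam_to_world",f.get("T_tool_cam")),'round') else f.get("cam_to_world",f.get("T_tool_cam")))
s=get_state();print(s["clock"],s["position"],s["eef_rot"],s["finger_gap"])
E
```

```text
pics
side 609.841758477012 609.841758477012 319.22721422936405 247.5129218972845
[[-0.9527 -0.2082  0.2215  0.2177]
 [-0.3039  0.6679 -0.6793  0.9383]
 [-0.0066 -0.7145 -0.6996  0.9946]
 [ 0.      0.      0.      1.    ]]
top 481.285065333223 481.285065333223 314.79548480336484 230.37034565464097
[[ 0.027  -0.9938  0.1082  0.37  ]
 [-0.9991 -0.0303 -0.029   0.0783]
 [ 0.0321 -0.1073 -0.9937  1.1858]
 [ 0.      0.      0.      1.    ]]
wrist 392.6150468944113 392.6150468944113 318.5762197264821 241.17036789449946
[[ 1.000e+00  5.000e-04  2.000e-04  5.000e-04]
 [-5.000e-04  9.640e-01  2.659e-01 -6.740e-02]
 [-0.000e+00 -2.659e-01  9.640e-01 -1.425e-01]
 [ 0.000e+00  0.000e+00  0.000e+00  1.000e+00]]
0.15 [0.17741044 0.52014267 0.23069196] [ 2.55455257e+00  1.82755154e+00 -1.82219801e-03] 1.0018563441776869
```

View pics/side0.png

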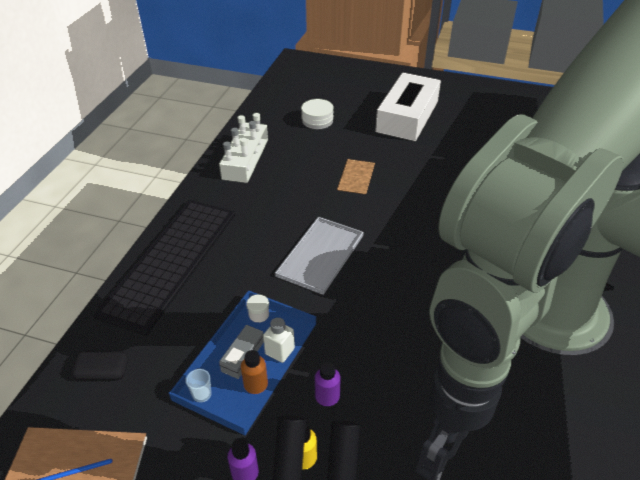

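View pics/top0.png

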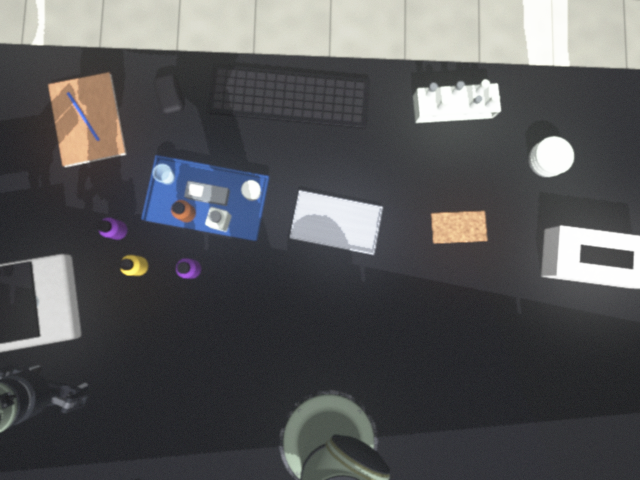

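View pics/wrist0.png

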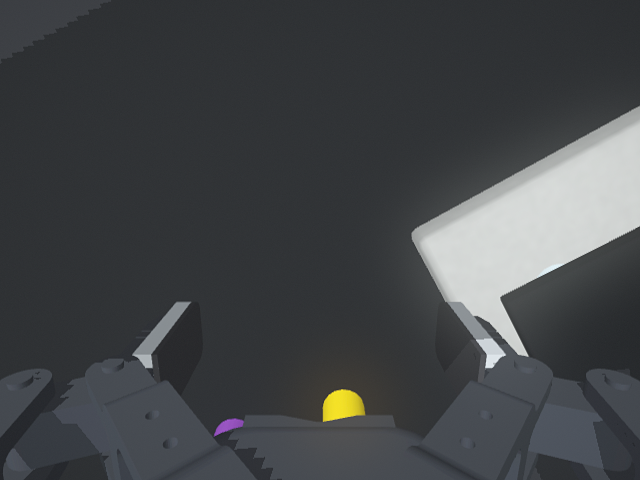

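```bash
cat > h.py <<'E'
from cell import *
import numpy as np, cv2
from scipy.spatial.transform import Rotation as R
def cam(n):
    s=get_state(); f=grab_frame(n)
    if n=="wrist":
        T=np.eye(4);T[:3,:3]=R.from_rotvec(s["eef_rot"]).as_matrix();T[:3,3]=s["position"]
        f["C"]=T@np.array(f["T_tool_cam"])
    else: f["C"]=np.array(f["cam_to_world"])
    return f
def px2w(f,uv,z):
    d=f["C"][:3,:3]@np.array([(uv[0]-f["cx"])/f["fx"],(uv[1]-f["cy"])/f["fy"],1]); o=f["C"][:3,3]
    return o+d*(z-o[2])/d[2]
def w2px(f,p):
    p=np.atleast_2d(p); c=(p-f["C"][:3,3])@f["C"][:3,:3]
    return np.c_[f["fx"]*c[:,0]/c[:,2]+f["cx"],f["fy"]*c[:,1]/c[:,2]+f["cy"]]
def down(yaw): # tool z down, tool x at angle yaw in world
    c,s=np.cos(yaw),np.sin(yaw)
    return R.from_matrix(np.array([[c,s,0],[s,-c,0],[0,0,-1]])).as_rotvec()
def yaw_now():
    m=R.from_rotvec(get_state()["eef_rot"]).as_matrix(); return np.arctan2(m[1,0],m[0,0])
E
python3 - <<'E'
from h import *
Z=dict(round_bottle_mid=.049,square_bottle_mid=.049,slide_box_mid=.021,caddy=0,side_tray=0,mat=0,beaker_mid=.03,jar_mid=.024)
for c in("top","side"):
    f=cam(c)
    for n,z in Z.items():
        for d in tip_of(c,n)[:4]: print(c,n,round(d["score"],2),np.round(d["centre"],1),px2w(f,d["centre"],z).round(4))
print(yaw_now())
E
```

```text
top round_bottle_mid 0.86 [111.4 228.2] [0.4842 0.5224 0.049 ]
top round_bottle_mid 0.76 [131.1 263.5] [0.403  0.4711 0.049 ]
top round_bottle_mid 0.58 [183. 269.] [0.3936 0.3505 0.049 ]
top square_bottle_mid 0.71 [218.5 215.7] [0.5217 0.2742 0.049 ]
top square_bottle_mid 0.38 [206.6 191.6] [0.5786 0.3051 0.049 ]
top slide_box_mid 0.61 [209.9 193.8] [0.5786 0.3024 0.021 ]
top side_tray 0.59 [336.4 220.2] [ 0.5261 -0.0095  0.    ]
top side_tray 0.33 [205.9 201. ] [0.564  0.3154 0.    ]
top mat 0.6 [460.5 225.7] [ 0.522  -0.3213  0.    ]
top beaker_mid 0.68 [166.  179.4] [0.6088 0.408  0.03  ]
top jar_mid 0.77 [252.3 191.3] [0.5876 0.1994 0.024 ]
top jar_mid 0.26 [210.3 192.1] [0.5823 0.3011 0.024 ]
side round_bottle_mid 0.96 [300.5 443. ] [0.4052 0.474  0.049 ]
side round_bottle_mid 0.96 [245.1 457.4] [0.4836 0.5254 0.049 ]
side round_bottle_mid 0.91 [251.2 371.1] [0.5378 0.3666 0.049 ]
side round_bottle_mid 0.76 [327.6 381.5] [0.3973 0.3459 0.049 ]
side square_bottle_mid 0.93 [274.9 337.6] [0.5233 0.2819 0.049 ]
side slide_box_mid 0.71 [243.3 353.1] [0.5777 0.3159 0.021 ]
side caddy 0.59 [249.8 361. ] [0.566 0.316 0.   ]
side side_tray 0.8 [317.6 256.9] [0.5269 0.003  0.    ]
side mat 0.86 [358.9 175.6] [ 0.5151 -0.3181  0.    ]
side mat 0.52 [273.6 336.5] [0.5426 0.2461 0.    ]
side jar_mid 0.78 [258.5 309.3] [0.5893 0.2067 0.024 ]
1.2419973122515893
```

Run:
```python
from h import *
for yaw in (1.57,-1.57):
    q=ik([.53,.315,.26],down(yaw)); print(yaw,q)
movep([.52,.315,.26],down(1.57))
f=cam("wrist"); cv2.imwrite("pics/w1.png",f["img"][:,:,::-1]); np.save("w1C.npy",f["C"])
Z=dict(round_bottle_mid=.049,square_bottle_mid=.049,slide_box_mid=.021,caddy=0,beaker_mid=.03,jar_mid=.024)
for n,z in Z.items():
        for d in tip_of("wrist",n)[:3]: print(n,round(d["score"],2),np.round(d["centre"],1),px2w(f,d["centre"],z).round(4))
f=cam("top"); cv2.imwrite("pics/top1.png",f["img"][:,:,::-1])
print(get_state()["clock"],get_state()["position"],get_state()["eef_rot"])
```

```text
1.57 [4.16586370e-01 4.36640266e-01 4.62592452e-02 1.18041531e+00
 4.44089210e-16 4.17382697e-01]
-1.57 [ 0.41658637  0.43664027  0.04625925  1.18041531  0.         -2.72580261]
round_bottle_mid 0.86 [351.   65.8] [0.3982 0.3432 0.049 ]
round_bottle_mid 0.82 [503.8  68.3] [0.4    0.4705 0.049 ]
round_bottle_mid 0.65 [276.6 207.8] [0.5179 0.278  0.049 ]
slide_box_mid 0.64 [312.5 263.9] [0.5813 0.3101 0.021 ]
caddy 0.61 [317.9 247.7] [0.5702 0.3156 0.    ]
caddy 0.45 [  5.9 204.9] [ 0.5241 -0.0079  0.    ]
beaker_mid 0.98 [414.3 304.5] [0.6223 0.4149 0.03  ]
2.9333 [0.51970803 0.31537065 0.26003546] [2.22155352e+00 2.22131903e+00 1.35859947e-05]
```

View pics/w1.png

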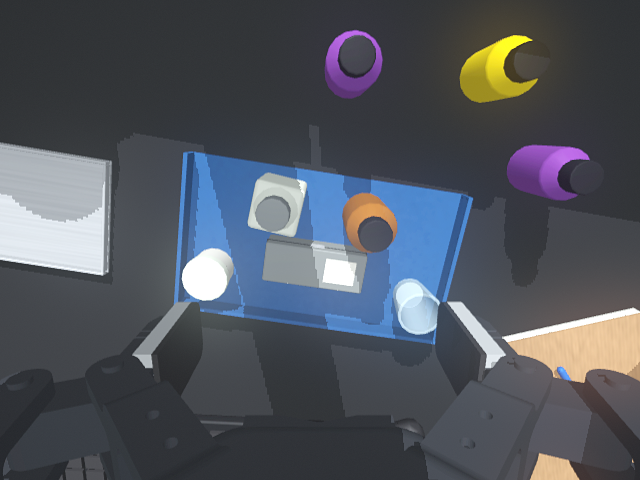

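```bash
cat >> h.py <<'E'
from scipy.optimize import minimize
def ring(r,z,n=32):
    a=np.linspace(0,2*np.pi,n,endpoint=False); return np.c_[r*np.cos(a),r*np.sin(a),np.full(n,z)]
def boxp(a,b,z0,z1):
    return np.array([[i*a/2,j*b/2,z] for i in(-1,1) for j in(-1,1) for z in(z0,z1)])
# each model: list of convex parts (points, origin at foot)
M=dict(
 round_bottle_mid=[np.r_[ring(.023,0),ring(.023,.062)],np.r_[ring(.023,.062),ring(.014,.074)],np.r_[ring(.014,.07),ring(.014,.09)]],
 square_bottle_mid=[boxp(.044,.044,0,.064),np.r_[boxp(.044,.044,.063,.064),ring(.014,.074)],np.r_[ring(.014,.07),ring(.014,.09)]],
 slide_box_mid=[boxp(.04,.1,0,.034)],
 beaker_mid=[np.r_[ring(.022,0),ring(.022,.052)]],
 jar_mid=[np.r_[ring(.0225,0),ring(.0225,.04)]],
 caddy=[boxp(.16,.28,0,.004),np.array([[x,y,z] for x in(.076,.08) for y in(-.14,.14) for z in(0,.025)])]+
   [np.array([[x,y,z] for x in(-.08,.08) for y in(s*.136,s*.14) for z in(0,.025)]) for s in(-1,1)],
 side_tray=[boxp(.12,.21,0,.003)]+[np.array([[x,y,z] for x in(-.06,.06) for y in(s*.102,s*.105) for z in(0,.012)]) for s in(-1,1)]+[np.array([[x,y,z] for x in(s*.057,s*.06) for y in(-.105,.105) for z in(0,.012)]) for s in(-1,1)],
 mat=[boxp(.075,.135,0,.003)])
def place(P,x,y,yaw,z):
    c,s=np.cos(yaw),np.sin(yaw); return np.c_[c*P[:,0]-s*P[:,1]+x,s*P[:,0]+c*P[:,1]+y,P[:,2]+z]
def render(f,name,x,y,yaw,z,S=4,ox=0,oy=0,shape=(480,640)):
    m=np.zeros(shape,np.uint8)
    for P in M[name]:
        p=(w2px(f,place(P,x,y,yaw,z))-[ox,oy]+.5)*S-.5
        cv2.fillConvexPoly(m,cv2.convexHull(np.round(p*16).astype(np.int32).reshape(-1,1,2)),1,shift=4)
    return m
def fit(f,name,mask,x,y,yaw,z,ignore=None,free_yaw=True):
    """maximise overlap of rendered model with the visible mask; ignore=pixels that may be occluded"""
    S=4; r,c=np.nonzero(mask); m0=25
    oy,ox=max(0,r.min()-m0),max(0,c.min()-m0); y1,x1=min(480,r.max()+m0),min(640,c.max()+m0)
    mk=cv2.resize(mask[oy:y1,ox:x1].astype(np.uint8),None,fx=S,fy=S,interpolation=cv2.INTER_NEAREST)
    ok=np.ones_like(mk,bool) if ignore is None else cv2.resize((~ignore[oy:y1,ox:x1]).astype(np.uint8),None,fx=S,fy=S,interpolation=cv2.INTER_NEAREST)>0
    def cost(v):
        m=render(f,name,x+v[0]*.001,y+v[1]*.001,yaw+v[2]*.01*free_yaw,z,S,ox,oy,mk.shape)
        return ((m!=mk)&ok).sum()/mk.sum()
    best=None
    for st in(8,3,1.5):
        v0=np.zeros(3) if best is None else best.x
        sx=np.r_[[v0],v0+st*np.eye(3)]
        best=minimize(cost,v0,method="Nelder-Mead",options=dict(initial_simplex=sx,xatol=.02,fatol=1e-5,maxiter=300))
    v=best.x
    return x+v[0]*.001,y+v[1]*.001,yaw+v[2]*.01*free_yaw,best.fun
def outline(img,f,name,x,y,yaw,z,col=(0,255,0)):
    for P in M[name]:
        p=w2px(f,place(P,x,y,yaw,z))
        cv2.polylines(img,[cv2.convexHull(np.round(p*16).astype(np.int32).reshape(-1,1,2))],True,col,1,cv2.LINE_AA,4)
E
cat > meas.py <<'E'
from h import *
import sys
def measure(c,guess,tag,names=None):
    f=cam(c); im=f["img"][:,:,::-1].copy(); ms={}
    for n in guess:
        g=guess[n]; u=w2px(f,np.array([g[0],g[1],g[3]+.03]))[0]
        L=[d for d in silhouettes(c,n) if np.hypot(*(np.array(d["centre"])-u))<35]
        if L: ms[n]=(L[0]["mask"],L[0]["score"])
    out={}
    for n,(m,s) in ms.items():
        g=guess[n]
        ign=np.zeros_like(m)
        for k,(o,_) in ms.items():
            if k!=n: ign|=o&~m
        a=fit(f,n,m,g[0],g[1],g[2],g[3],ign); 
        out[n]=a; print(tag,c,n,round(s,2),np.round(a,4),"px",m.sum())
        outline(im,f,n,a[0],a[1],a[2],g[3])
    cv2.imwrite(f"pics/{tag}.png",im)
    return out
G=dict(round_bottle_mid=(.534,.363,-.17,.004),square_bottle_mid=(.519,.276,-.17,.004),slide_box_mid=(.58,.312,-.17,.004),
 caddy=(.566,.315,-.17,0),beaker_mid=(.61,.41,0,.004),jar_mid=(.588,.206,0,.004),side_tray=(.527,-.005,-.1,0),mat=(.518,-.32,0,0))
E
python3 - <<'E'
from meas import *
measure("wrist",{k:G[k] for k in list(G)[:6]},"m1")
E
```

```text
m1 wrist round_bottle_mid 0.93 [ 0.5328  0.3628 -0.1481  0.0115] px 2465
m1 wrist square_bottle_mid 0.88 [ 0.5155  0.2789 -0.2135  0.0108] px 2956
m1 wrist slide_box_mid 0.82 [ 0.5805  0.3117 -0.1597  0.0042] px 4640
m1 wrist caddy 0.86 [ 0.5701  0.3148 -0.1538  0.0242] px 29601
m1 wrist beaker_mid 0.59 [0.6207 0.4116 0.0101 0.0357] px 1955
m1 wrist jar_mid 0.97 [0.5915 0.2043 0.0421 0.0043] px 1955
```

View pics/m1.png

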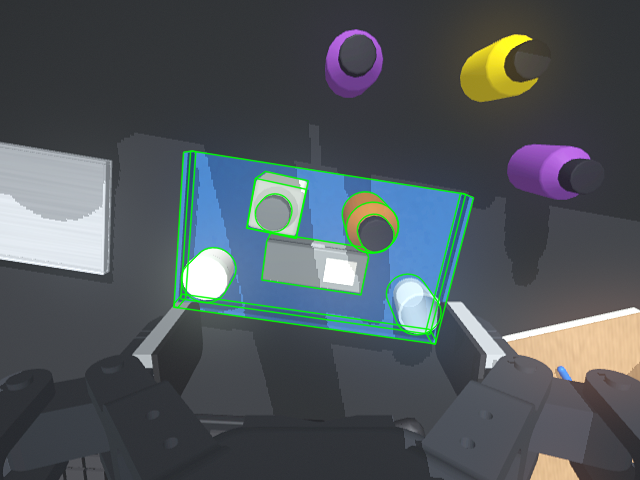

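```bash
python3 - <<'E'
from meas import *
B={k:G[k] for k in list(G)[:6]}
movep([.60,.315,.26],down(-1.57)); measure("wrist",B,"m2")
print(get_state()["clock"])
T={"side_tray":G["side_tray"]}
movep([.56,-.005,.24],down(-1.57)); measure("wrist",T,"t2")
A={"mat":G["mat"]}
movep([.56,-.32,.2],down(-1.57)); measure("wrist",A,"a2")
movep([.48,-.32,.2],down(1.57)); measure("wrist",A,"a1")
movep([.48,-.005,.24],down(1.57)); measure("wrist",T,"t1")
print(get_state()["clock"])
E
python3 -c "
import cv2,numpy as np
cv2.imwrite('pics/mm.png',np.vstack([np.hstack([cv2.resize(cv2.imread(f'pics/{n}.png'),(400,300)) for n in r]) for r in (('m2','t2'),('a2','a1'))]))"
```

```text
m2 wrist round_bottle_mid 0.75 [ 0.5329  0.3629 -0.0752  0.0427] px 2709
m2 wrist square_bottle_mid 0.72 [ 0.5158  0.279  -0.1469  0.0979] px 3096
m2 wrist slide_box_mid 0.72 [ 0.5799  0.3118 -0.1527  0.0325] px 4773
m2 wrist beaker_mid 0.62 [ 0.6199  0.4138 -0.0441  0.1751] px 2125
m2 wrist jar_mid 0.69 [0.5888 0.2046 0.0669 0.0924] px 2125
6.325
t2 wrist side_tray 0.74 [ 0.5207 -0.0055 -0.1641  0.0127] px 25354
a2 wrist mat 0.63 [ 0.5192 -0.3138  0.0762  0.0162] px 11733
a1 wrist mat 0.63 [ 0.5197 -0.3138  0.0777  0.0169] px 11759
t1 wrist side_tray 0.95 [ 0.5214 -0.0053 -0.1631  0.0187] px 25097
16.6
```

View pics/mm.png

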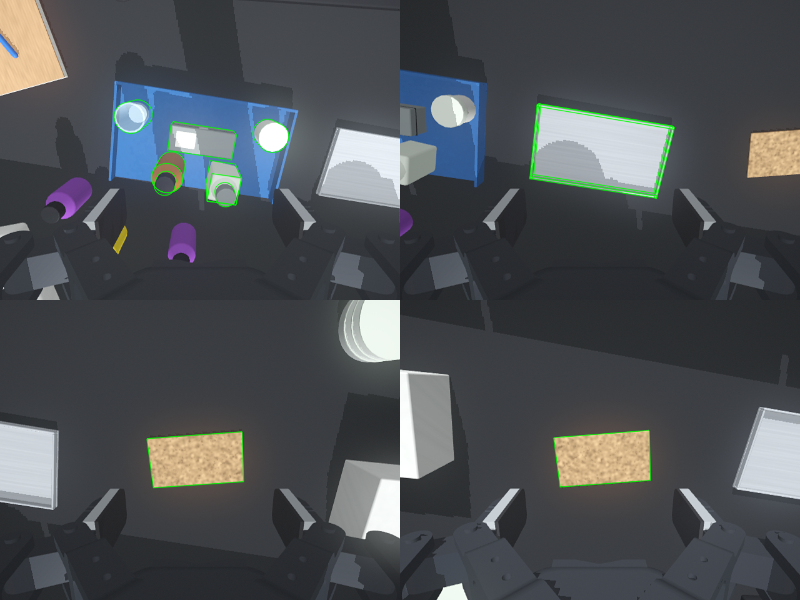

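View pics/m2.png

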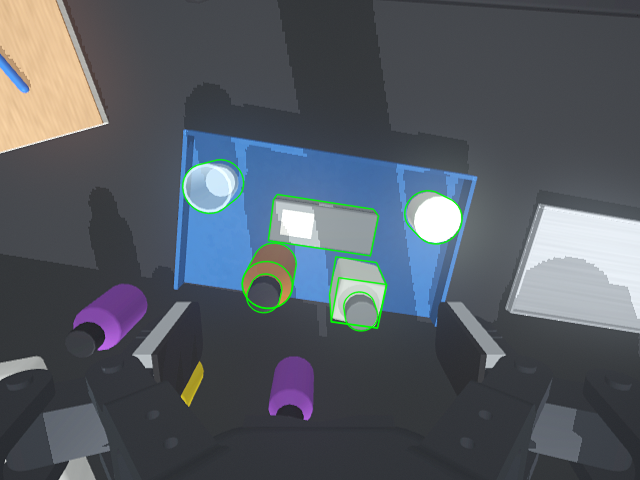

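Run:
```python
from meas import *
B={k:G[k] for k in list(G)[:6] if k!="caddy"}
B["square_bottle_mid"]=(.5156,.279,-.18,.004)
B["round_bottle_mid"]=(.5328,.3628,-.18,.004)
movep([.515,.30,.19],down(1.57)); a=measure("wrist",B,"n1"); f=cam("wrist");cv2.imwrite("pics/n1raw.png",f["img"][:,:,::-1])
movep([.54,.30,.19],down(-1.57)); b=measure("wrist",B,"n2"); f=cam("wrist");cv2.imwrite("pics/n2raw.png",f["img"][:,:,::-1])
print(get_state()["clock"])
```

```text
n1 wrist round_bottle_mid 0.8 [ 0.5331  0.3628 -0.127   0.0307] px 4375
n1 wrist square_bottle_mid 0.61 [ 0.5164  0.2785 -0.2504  0.062 ] px 4374
n1 wrist slide_box_mid 0.95 [ 0.5798  0.3118 -0.1662  0.0425] px 6648
n1 wrist beaker_mid 0.79 [ 0.6393  0.4713 -0.5867  1.    ] px 428
n1 wrist jar_mid 0.9 [ 0.5892  0.2053 -0.0176  0.4665] px 2250
n2 wrist round_bottle_mid 0.96 [ 0.5331  0.3627 -0.0965  0.0355] px 4284
n2 wrist square_bottle_mid 0.91 [ 0.5156  0.2791 -0.1972  0.0903] px 4563
n2 wrist slide_box_mid 0.61 [ 0.5801  0.3117 -0.1493  0.032 ] px 7339
n2 wrist beaker_mid 0.81 [ 0.6198  0.4141 -0.0137  0.1525] px 4142
n2 wrist jar_mid 0.97 [0.5892 0.2053 0.0182 0.1118] px 3407
21.15
```

View pics/n1.png

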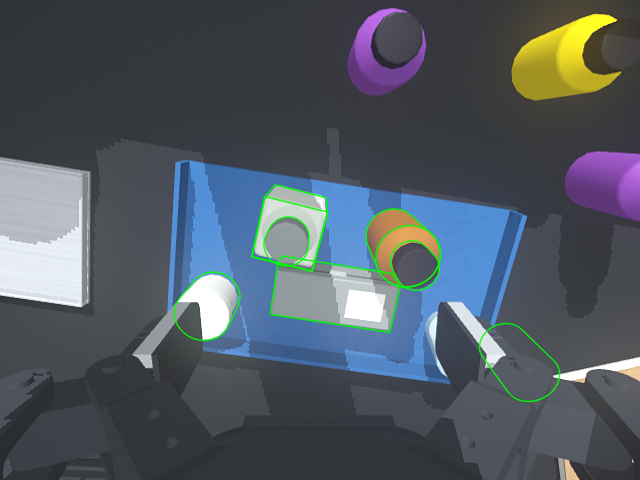

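View pics/n2.png

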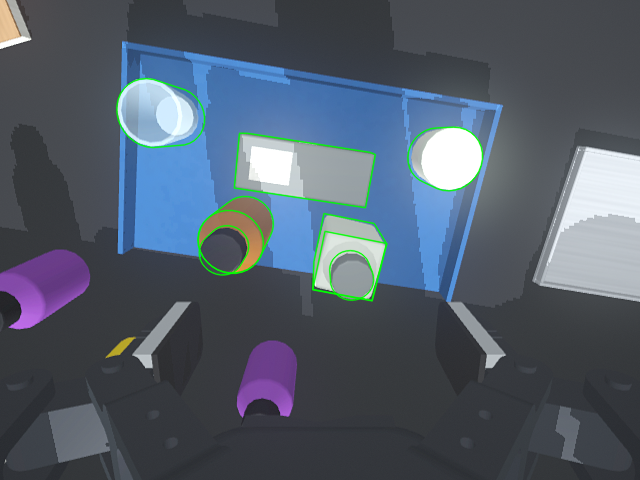

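Run:
```python
import cv2,numpy as np
a=cv2.imread('pics/n1raw.png')[175:285,235:345];b=cv2.imread('pics/n2raw.png')[200:310,295:405]
cv2.imwrite('pics/z.png',np.hstack([cv2.resize(i,(396,396),interpolation=cv2.INTER_CUBIC) for i in(a,b)]))
```

```text
(no output)
```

View pics/z.png

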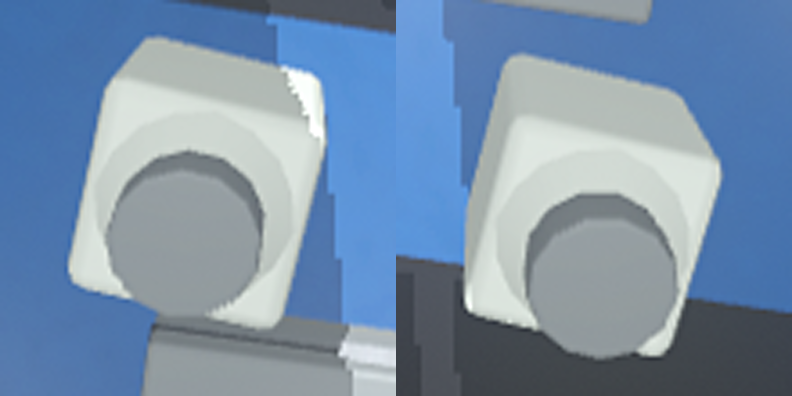

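Run:
```python
from h import *
f=grab_frame("wrist")
for pos,yaw,ox,oy,c0,E in (([.515,.30,.19],1.57,235,175,0,[((105,90),(72,275)),((325,145),(280,320)),((115,85),(315,135)),((80,285),(265,325))]),
  ([.54,.30,.19],-1.57,295,200,396,[((515,118),(715,170)),((510,120),(467,300)),((718,180),(672,345)),((475,310),(660,355))])):
    T=np.eye(4);T[:3,:3]=R.from_rotvec(down(yaw)).as_matrix();T[:3,3]=pos;f["C"]=T@np.array(f["T_tool_cam"])
    for a,b in E:
        w=[px2w(f,((p[0]-c0)/3.6+ox,p[1]/3.6+oy),.066) for p in(a,b)]
        d=w[1]-w[0];t=np.arctan2(d[1],d[0]); print(round((t+np.pi/4)%(np.pi/2)-np.pi/4,3),w[0].round(4),w[1].round(4))
```

```text
-0.211 [0.492  0.2623 0.066 ] [0.5287 0.2544 0.066 ]
-0.243 [0.5026 0.3041 0.066 ] [0.538  0.2953 0.066 ]
-0.249 [0.491  0.2642 0.066 ] [0.5007 0.3022 0.066 ]
-0.225 [0.5308 0.2559 0.066 ] [0.5391 0.2924 0.066 ]
-0.26 [0.5399 0.2939 0.066 ] [0.5294 0.2545 0.066 ]
-0.221 [0.5395 0.2948 0.066 ] [0.5021 0.3032 0.066 ]
-0.218 [0.5274 0.2538 0.066 ] [0.4923 0.2616 0.066 ]
-0.254 [0.4999 0.3016 0.066 ] [0.4901 0.2639 0.066 ]
```

```bash
cat > p.py <<'E'
from h import *
H=np.pi/2
TR=(.521,-.0054,-.163)
def off(f,dx,dy):
    c,s=np.cos(f[2]),np.sin(f[2]); return f[0]+c*dx-s*dy,f[1]+s*dx+c*dy
SQ=(.5156,.279,-.232); RD=(.5331,.3628,-.156); BX=(.580,.3118,-.156); MAT=(.5195,-.3138,.077)
sqT=(*off(TR,0,-.05),TR[2]); rdT=(*off(TR,0,.05),TR[2])
dz=.025
def st(t):
    s=get_state(); print(t,"clk",round(s["clock"],2),"gap",round(s["finger_gap"],3),"F",np.round(s["contact_force"],2),"pos",np.round(s["position"],4))
def pick(p,z,up,N=40):
    rv=down(H+p[2])
    movep([p[0],p[1],up],rv)
    move_l([p[0],p[1],z],.12); st("at")
    grab(N); st("grip")
    move_l([p[0],p[1],up],.1); st("up")
def put(p,z,up):
    rv=down(H+p[2])
    move_l([p[0],p[1],up],.2,rot=rv)
    move_l([p[0],p[1],z+.015],.12)
    hit=move_l([p[0],p[1],z],.03,until_force=4); st(f"down hit={hit}")
    let_go(); sleep(.2); move_l([p[0],p[1],up],.12); st("off")
def shot(c,t):
    f=cam(c);cv2.imwrite(f"pics/{t}.png",f["img"][:,:,::-1]); return f
E
python3 - <<'E'
from p import *
pick(SQ,.004+dz,.15); shot("side","s1"); shot("wrist","s1w")
E
```

```text
at clk 25.18 gap 1.003 F [-4.28 -4.14 21.83] pos [0.5181 0.2803 0.0324]
grip clk 25.64 gap 0.511 F [ 0.8  -0.54  1.23] pos [0.5154 0.2789 0.0286]
up clk 27.0 gap 0.513 F [-0.35  0.06 -2.  ] pos [0.5151 0.2788 0.1492]
```

View pics/s1.png

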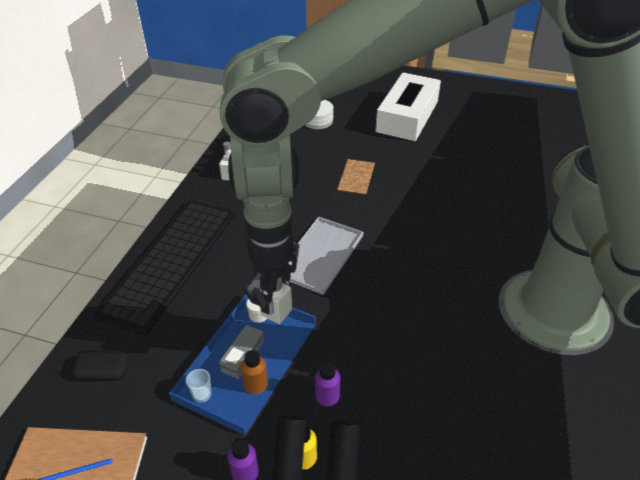

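View pics/s1w.png

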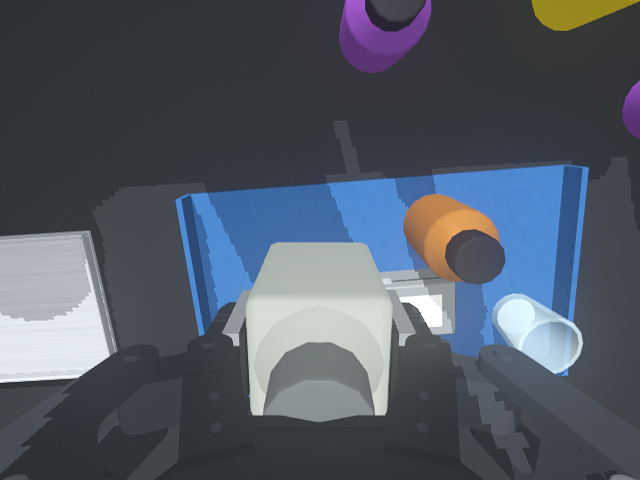

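Run:
```python
from p import *
put(sqT,.003+dz+.0005,.15)
from meas import measure
movep([.515,.32,.2],down(1.57)); sleep(.2)
B=dict(round_bottle_mid=(.5331,.3628,-.156,.004),slide_box_mid=(.58,.3118,-.156,.004))
measure("wrist",B,"n3"); st("")
```

```text
down hit=False clk 30.6 gap 0.511 F [-0.66 -0.1  -0.56] pos [ 0.5128 -0.0547  0.0284]
off clk 32.46 gap 1.003 F [-0.39  0.12 -0.54] pos [ 0.5123 -0.0546  0.1493]
n3 wrist round_bottle_mid 0.78 [ 0.5325  0.3626 -0.0718  0.0708] px 3676
 clk 34.22 gap 1.003 F [ 0.07  0.5  -0.01] pos [0.5153 0.3194 0.2   ]
```

View pics/n3.png

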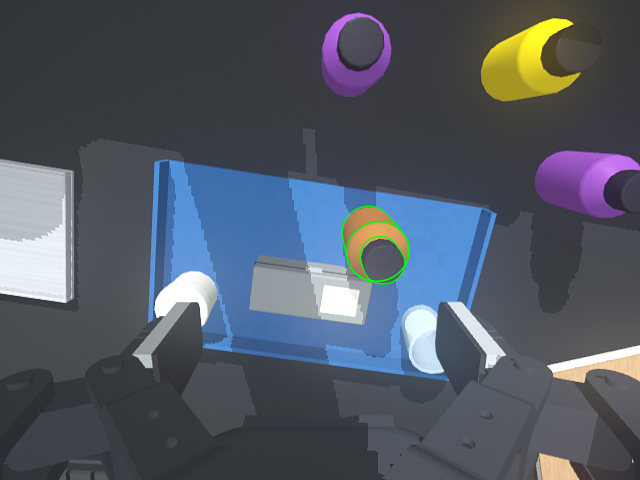

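Run:
```python
from p import *
rv=down(H+RD[2])
movep([*RD[:2],.15],rv); sleep(.2); st("above")
move_l([*RD[:2],.05],.1); sleep(.1); st("50")
h=move_l([*RD[:2],.029],.03,until_force=8); st(f"hit={h}"); sleep(.2); st("")
if not h:
    grab(40); st("grip"); move_l([*RD[:2],.15],.1); st("up")
shot("wrist","r1w")
```

```text
above clk 34.79 gap 0.995 F [-0.62 -0.06  0.68] pos [0.5337 0.3625 0.1515]
50 clk 36.04 gap 1.001 F [ 0.29  0.   -0.58] pos [0.5337 0.3631 0.0509]
hit=False clk 36.89 gap 0.999 F [ 0.18  0.66 -0.1 ] pos [0.5332 0.3629 0.0291]
 clk 37.09 gap 1.0 F [-0.32  0.39 -0.71] pos [0.5333 0.3629 0.0292]
grip clk 37.55 gap 0.525 F [ 0.25 -0.15  2.48] pos [0.5333 0.3628 0.0293]
up clk 38.91 gap 0.53 F [-0.41  0.07 -1.93] pos [0.5326 0.3625 0.1491]
```

View pics/r1w.png

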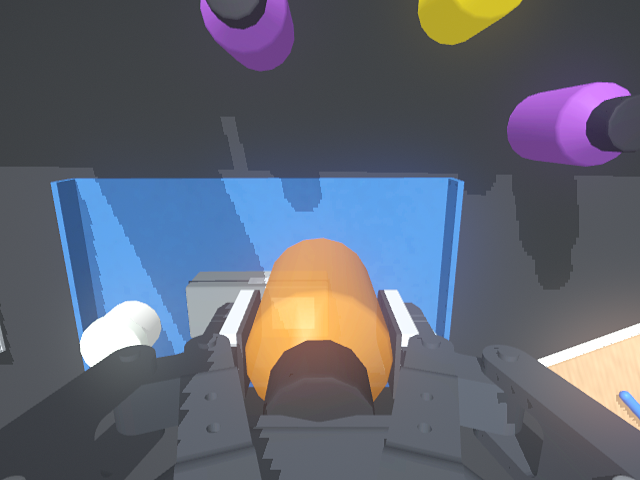

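```bash
python3 - <<'E'
from p import *
put(rdT,.003+dz+.0005,.15)
from meas import measure
B=dict(slide_box_mid=(.58,.3118,-.156,.004),beaker_mid=G["beaker_mid"]) if 0 else dict(slide_box_mid=(.58,.3118,-.156,.004))
movep([.55,-.005,.22],down(-1.57)); sleep(.2)
measure("wrist",dict(round_bottle_mid=(*rdT,.003),square_bottle_mid=(*sqT,.003)),"n4")
print(rdT,sqT)
movep([.60,.315,.2],down(-1.57)); sleep(.2)
measure("wrist",B,"n5")
movep([.54,.315,.2],down(1.57)); sleep(.2)
measure("wrist",B,"n6"); st("")
E
python3 -c "
import cv2,numpy as np
cv2.imwrite('pics/mm2.png',np.vstack([np.hstack([cv2.resize(cv2.imread(f'pics/{n}.png'),(400,300)) for n in r]) for r in (('n4','n5'),('n6','n6'))]))"
```

```text
down hit=True clk 42.26 gap 0.526 F [-0.63 -0.07  5.38] pos [0.5287 0.0439 0.0283]
off clk 44.11 gap 0.999 F [ 0.2  0.4 -0.1] pos [0.5285 0.044  0.1493]
n4 wrist round_bottle_mid 0.8 [ 0.5287  0.044  -0.073   0.0631] px 3242
n4 wrist square_bottle_mid 0.69 [ 0.5136 -0.0538 -0.0924  0.1049] px 3853
(np.float64(0.529113958354523), np.float64(0.04393724434766363), -0.163) (np.float64(0.512886041645477), np.float64(-0.05473724434766363), -0.163)
n5 wrist slide_box_mid 0.69 [ 0.5801  0.3119 -0.1536  0.033 ] px 6713
n6 wrist slide_box_mid 0.89 [ 0.5804  0.3117 -0.1469  0.0321] px 6691
 clk 54.93 gap 0.999 F [ 1.4   0.06 -0.53] pos [0.54  0.315 0.2  ]
```

View pics/mm2.png

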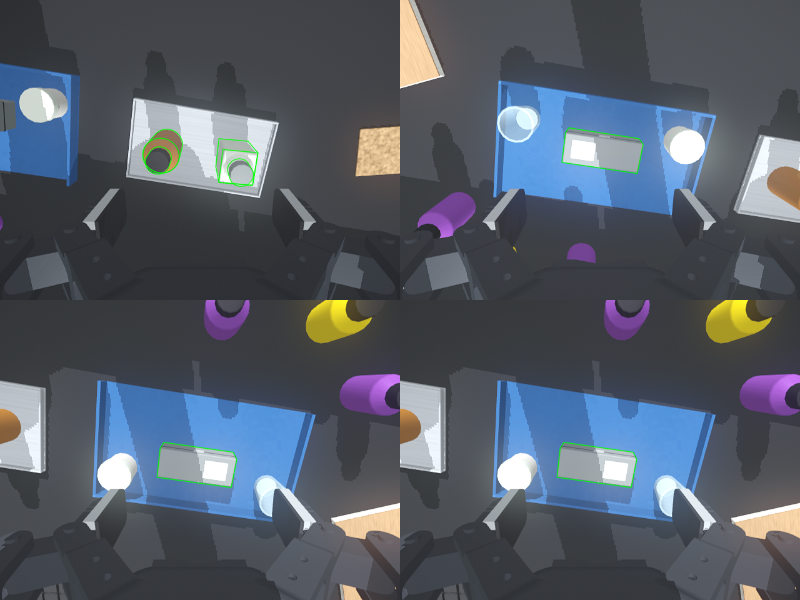

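Run:
```python
from p import *
b=(.5802,.3118); yb=-.152
movep([*b,.12],down(yb)); sleep(.1); st("above")
move_l([*b,.045],.1); h=move_l([*b,.006],.05,until_force=8); st(f"hit={h}")
if not h:
    sleep(.1);grab(40); st("grip"); move_l([*b,.08],.08); move_l([*b,.18],.15);st("up")
    shot("wrist","b1w")
```

```text
above clk 56.53 gap 1.001 F [-0.08  0.18  0.47] pos [0.5803 0.3119 0.1203]
hit=False clk 58.37 gap 0.997 F [-0.46  0.02  0.27] pos [0.5805 0.3119 0.0062]
grip clk 58.96 gap 0.46 F [0.68 0.34 1.05] pos [0.5805 0.3119 0.0063]
up clk 60.85 gap 0.46 F [ 0.11 -0.33 -2.12] pos [0.5796 0.3115 0.1789]
```

View pics/b1w.png

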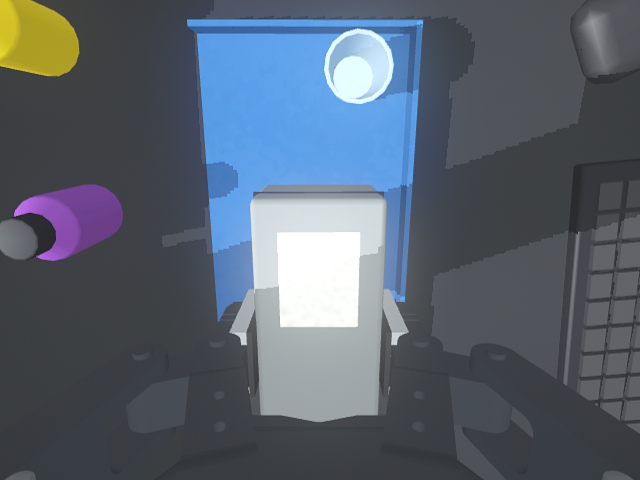

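Run:
```python
from p import *
m=MAT[:2]
move_l([*m,.18],.22,rot=down(MAT[2])); st("over")
move_l([*m,.03],.12); sleep(.1)
h=move_l([*m,.005],.03,until_force=4); st(f"hit={h}")
let_go(); sleep(.1); move_l([*m,.15],.15)
from meas import measure
mm=dict(slide_box_mid=(*MAT,.003))
movep([.55,-.32,.2],down(-1.57)); sleep(.1); measure("wrist",mm,"p1")
st("")
```

```text
over clk 63.91 gap 0.46 F [ 0.45 -0.1  -1.42] pos [ 0.5197 -0.3132  0.18  ]
hit=True clk 66.19 gap 0.461 F [-0.49  0.1   4.06] pos [ 0.5191 -0.3135  0.0053]
 clk 69.6 gap 0.998 F [-0.32 -0.64 -0.1 ] pos [ 0.5499 -0.3199  0.1998]
```

View pics/p1.png

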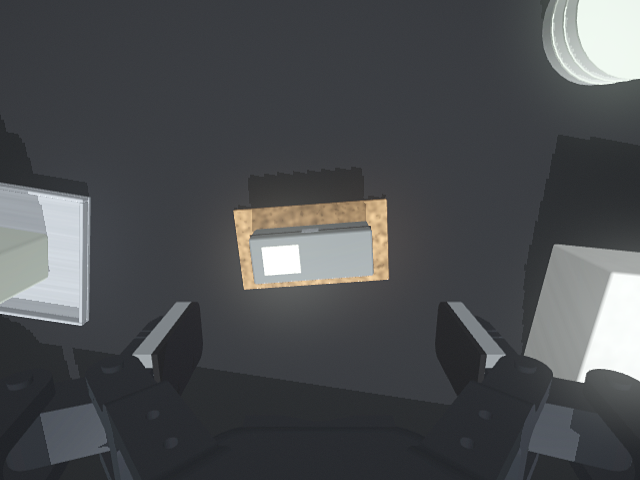

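Run:
```python
from p import *
f=cam("wrist"); im=f["img"].astype(int)
m=((im[:,:,0]-im[:,:,2])<15)&(im.sum(2)>250); m[:, :245]=0;m[:,378:]=0;m[:222]=0;m[288:]=0
n,l,s,_=cv2.connectedComponentsWithStats(m.astype(np.uint8)); k=1+s[1:,4].argmax(); 
k=cv2.morphologyEx((l==k).astype(np.uint8),cv2.MORPH_CLOSE,np.ones((7,7)))>0
a=fit(f,"slide_box_mid",k,*MAT,.003);print(np.round(a,4))
o=f["img"][:,:,::-1].copy(); outline(o,f,"slide_box_mid",*a[:3],.003); outline(o,f,"mat",*MAT,0,(0,0,255));cv2.imwrite("pics/p2.png",o[180:320,210:410].repeat(4,0).repeat(4,1))
```

```text
[ 0.5193 -0.3136  0.0903  0.0542]
```

View pics/p2.png

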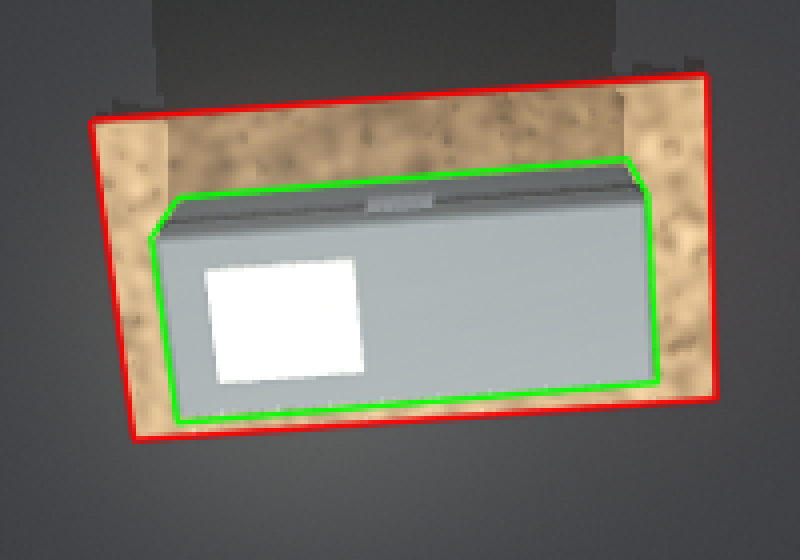

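Run:
```python
from p import *
def pick2(p,z,up=.15):
    movep([p[0],p[1],up],down(H+p[2])); sleep(.15)
    move_l([p[0],p[1],.05],.12); h=move_l([p[0],p[1],z],.04,until_force=8); st(f"pick hit={h}")
    if h: raise SystemExit
    sleep(.15); grab(40); st("grip"); move_l([p[0],p[1],up],.1)
def put2(p,z,up=.15):
    move_l([p[0],p[1],up],.2,rot=down(H+p[2])); sleep(.1)
    move_l([p[0],p[1],z+.015],.12); sleep(.1)
    h=move_l([p[0]+.0002,p[1],z],.03,until_force=4); sleep(.1); st(f"put hit={h}")
    let_go(); sleep(.2); move_l([p[0],p[1],up],.1); st("off")
pick2(rdT,.003+dz); put2(RD,.004+dz)
```

```text
pick hit=False clk 73.53 gap 1.001 F [-0.54  0.63 -0.04] pos [0.5291 0.0439 0.0279]
grip clk 74.14 gap 0.529 F [-0.43 -0.52  4.78] pos [0.5293 0.0439 0.0284]
put hit=True clk 79.08 gap 0.525 F [-1.47 -0.87  5.48] pos [0.533  0.3627 0.0294]
off clk 81.12 gap 0.994 F [0.01 0.76 0.17] pos [0.5326 0.3625 0.1492]
```

```bash
cat > fin.py <<'E'
from p import *
def pick2(p,z,up=.15):
    movep([p[0],p[1],up],down(H+p[2])); sleep(.15)
    move_l([p[0],p[1],.05],.12); h=move_l([p[0],p[1],z],.04,until_force=8); st(f"pick hit={h}")
    if h: raise SystemExit
    sleep(.15); grab(40); st("grip"); move_l([p[0],p[1],up],.1)
def put2(p,z,up=.15):
    move_l([p[0],p[1],up],.2,rot=down(H+p[2])); sleep(.1)
    move_l([p[0],p[1],z+.015],.12); sleep(.1)
    h=move_l([p[0]+.0002,p[1],z],.03,until_force=4); sleep(.1); st(f"put hit={h}")
    let_go(); sleep(.2); move_l([p[0],p[1],up],.1); st("off")
E
python3 - <<'E'
from fin import *
pick2(sqT,.003+dz); put2(SQ,.004+dz)
from meas import *
B={k:G[k] for k in list(G)[:6] if k not in("caddy","slide_box_mid")}
B["square_bottle_mid"]=(.5156,.279,-.18,.004); B["round_bottle_mid"]=(.5328,.3628,-.18,.004)
movep([.52,.315,.26],down(1.57)); sleep(.1); measure("wrist",B,"f1");shot("wrist","f1raw")
movep([.54,.30,.19],down(-1.57)); sleep(.1); measure("wrist",B,"f2"); shot("wrist","f2raw"); shot("side","f2s");st("")
E
python3 -c "
import cv2,numpy as np
b=cv2.imread('pics/f2raw.png')[200:310,295:405];a=cv2.imread('pics/n2raw.png')[200:310,295:405]
cv2.imwrite('pics/z2.png',np.hstack([cv2.resize(i,(396,396),interpolation=cv2.INTER_CUBIC) for i in(a,b)]))"
```

```text
pick hit=False clk 84.5 gap 1.0 F [-0.41  0.15  0.24] pos [ 0.5128 -0.0547  0.0279]
grip clk 85.11 gap 0.516 F [-0.91  0.72  2.19] pos [ 0.5132 -0.0548  0.0283]
put hit=True clk 90.12 gap 0.507 F [-0.26  0.18  4.97] pos [0.5155 0.2789 0.0292]
off clk 92.18 gap 1.002 F [-0.24 -0.69  0.27] pos [0.5151 0.2788 0.1492]
f1 wrist round_bottle_mid 0.93 [ 0.5323  0.3631 -0.1023  0.0363] px 2563
f1 wrist square_bottle_mid 0.88 [ 0.5152  0.2798 -0.2258  0.0604] px 2867
f1 wrist beaker_mid 0.88 [ 0.6213  0.4137 -0.0715  0.286 ] px 1888
f1 wrist jar_mid 0.91 [0.59   0.2044 0.0788 0.1132] px 2004
f2 wrist round_bottle_mid 0.62 [ 0.5326  0.3628 -0.1488  0.0658] px 4144
f2 wrist square_bottle_mid 0.84 [ 0.5161  0.2797 -0.1877  0.0814] px 4585
f2 wrist beaker_mid 0.65 [ 0.6197  0.4139 -0.027   0.1649] px 4094
f2 wrist jar_mid 0.56 [0.5893 0.2053 0.0771 0.0916] px 3470
 clk 96.25 gap 1.002 F [-0.58 -0.08 -0.96] pos [0.54 0.3  0.19]
```

View pics/z2.png

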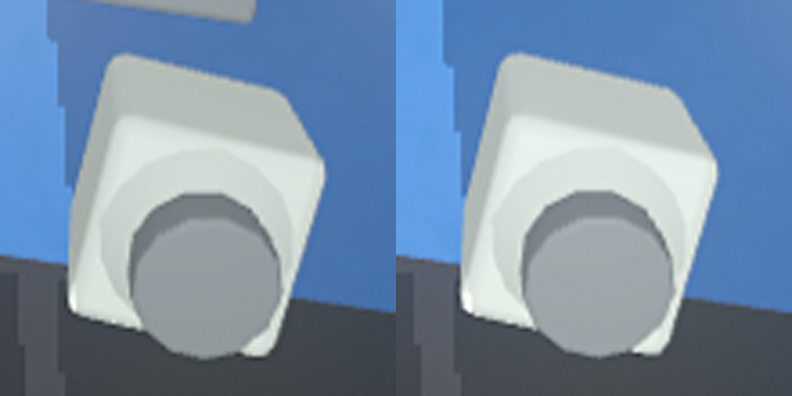

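View pics/f2.png

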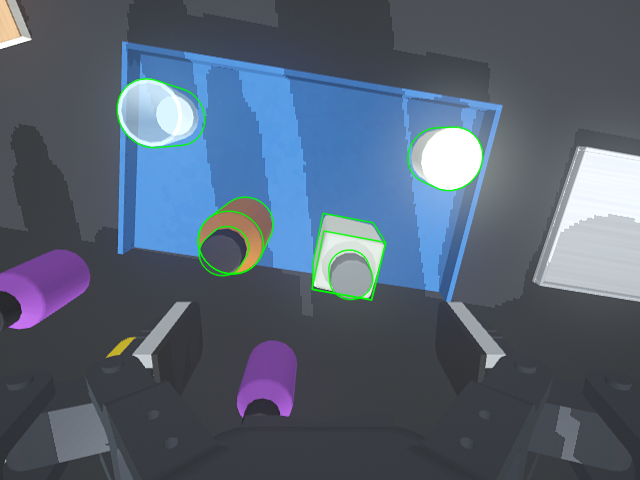

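View pics/f2s.png

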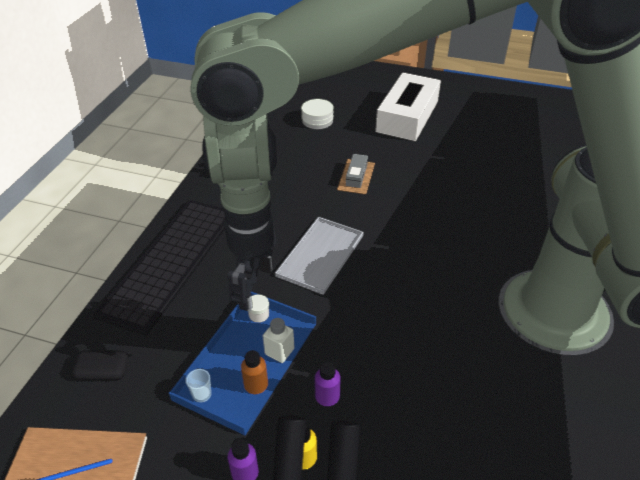

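```bash
python3 -c "
from cell import *
sign_off()"
```

```text
the job is handed in; nothing more can be done
```

The job is handed in, at about 96 s on the clock. I stood both bottles in the steel tray, laid the slide box on the cork mat, then put the round bottle and the square bottle back in the caddy.

**Slide box:** Two wrist-camera fits before I picked it up put it within 0.5 mm of its start pose, so moving the bottles did not shift it. On the mat it sits within about 0.5 mm of centre and about 0.01 rad of the mat's length. The trained network missed the box there, so that last measurement comes from a colour mask in one view.

**Bottles:** Before and after fits agree to about 0.5–1 mm. Before and after pictures of the square bottle differ by about one pixel, with the same turn.

**Beaker and jar:** They measure where they were in the close, same-pose view. In the wider view the beaker fits badly both times and differs by about 2 mm, and the jar by 1.5 mm. The close view showed no movement beyond 0.1 mm.

**Disagreements:**
- **First descent:** Going down for the square bottle, the force reading showed a brief 22 N with the arm 3 mm off target, gone about half a second later. I could not tell contact from braking, but nothing had moved, and later descents were slower and clean.
- **Square bottle's turn:** The silhouette fits scattered between -0.15 and -0.25 rad, so I used edge measurements (-0.23 rad) instead.

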